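# Tip the tea carton down into the drawer tray

### The arm

A 6-joint arm with a two-finger parallel gripper is mounted at the origin on a cart in front of the work surface, level with it; the furniture and walls round the work are solid. World frame = base frame: x ahead of the robot, y to its left, z up, the work surface at z = 0. Lengths are in mm, angles in rad, forces in N, time in s.
With the tool pointing down it reaches from about 275 to 825 mm from the base axis. Payload 5.2 kg.
Tool frame: the origin (TCP) lies midway between the tips of the shut fingers; the grasp point (between the pads) lies 19 mm behind it; z points along the fingers, y is the line along which they close (so a half turn about z gives the same grasp; the last joint's range is limited). The gripper opens to 93 mm and grips with 3 to 60 N. Pads are 15 mm wide; open, the fingers measure 128 mm over their backs; the gripper's body (75 mm by 188 mm) begins 65 mm behind the grasp point.
Start: joints at [1.08, 0.259, 1.535, -0, 1.348, -0.203], TCP at [156.092, 527.39, 218.653] pointing down, gripper open.
Joint ranges: [-3.14, 3.14], [-0.91, 2.08], [0.19, 2.58], [-1.22, 4.36], [0.22, 2.71], [-3.12, 3.12]. Speed limits (rad/s): [2.57, 2.57, 3.14, 3.14, 3.14, 3.14].

### API

Orientations are given as [roll, pitch, yaw] about the fixed x, y, z axes, in that order (R = Rz(yaw) Ry(pitch) Rx(roll)).
In Python, from cell import arm gives the robot as it stands.
- The arm moves only by the tool apply_moves, never from a script. Its argument "steps" is text: rows parted by semicolons, each of 6 numbers parted by spaces: the shift along the tool's x, y, z in mm, then the turn, a rotation vector about the tool's x, y, z in rad. In form: x y z rx ry rz; .... A call has 1 to 8 rows; each row is the pose to reach, as a shift and turn from the pose commanded when the call began, along the tool's axes at that moment; what a row does not reach only later rows make up. A row lasts 1/10 s, in which the tool goes at most 50 mm and 8.59 degrees, less where a joint would pass 70% of its speed; a pose out of reach is approached as far as the arm can. A call with a gripper value outside its range is refused whole. "fingers" is the gripper command: -1 is fully open, 1 is shut, values between are in proportion, set as the call begins (left out, the last holds). The fingers move at their own pace and stop on an object; "grip_force" is the grip in N (left out, the last holds). Time passes only in rows, so rows that repeat a pose let the fingers close. It gives the time, the measured TCP pose, the force, the opening and the grip force at its end, in the units of the state.
- arm.state(): the state, without advancing time (a new reading comes with each control period).
- arm.get_image(name): name is "side" or "top"; returns the picture (400x640x3 uint8, red, green, blue); there is no depth.
- arm.get_calibration(name): a dict with "K" (3x3 intrinsics, pixels), "k1" (the pictures are not rectified: a ray, as slopes to the right and down, at radius r is drawn at 1 + k1 r^2 times it, then the intrinsics apply), "R" (3x3) and "t" (3): a world point X has camera coordinates R X + t. Camera axes: x right, y down, z forward; pixel columns grow to the right and rows downward; lengths in mm; the calibration is good to about 2 mm. A picture is of the moment at which its call begins. get_calibration takes no time and is no camera call.
- arm.finish_job(): hands the job in; it is judged then, once.
The state is a dict: "clock": time; "joint_positions": joint angles; "qd": joint speeds; "tau": joint torques, N m; "eef_pos": TCP position; "tool_rot": TCP orientation; "wrist_force": force on the tool from outside, world axes, zero at the start; "torque": the same for the moment, N m; "gripper_width": opening from 0.0 (shut) to 1.0 (fully open); "finger_force": force on a finger pad.
Only numpy, scipy, OpenCV 4.12 (cv2) and the standard library are available. Lean on these libraries where they do the work, as an engineer would, in place of code of your own. Each camera call takes 0.05 s, during which the arm holds its last target. There are 200 camera calls.

### The job

The yellow tea carton is too tall for the shallow drawer this tray goes into: with the fingertips, push it high up so that it topples flat onto its broad side towards the green liner, then push it along the tray, lying flat, until its top butts squarely against the tray's end wall beyond the green liner. Only push the carton, never grasp or lift it, and leave the tape roll, the mug, the sugar jar and the yoghurt tub where they are.

Things in the scene. Friction and masses are not known exactly. Their poses are not given: they have to be found in the camera images.
- tea_carton: yellow tea carton, loose, about 0.12 kg, 100 mm wide (own x), 60 mm thick (own y), 105 mm tall (own z). It starts standing upright in the middle of the tray, broad faces towards the tray's two ends. Origin: centre of its underside (z axis towards its top).
- carton_mid (a point): centre of the tea carton, 52.5 mm along its z from the underside
- drawer_tray: shallow tray with light wooden walls and a grey floor, fixed to the worktop, 168 mm (own x) by 342 mm (own y) outside, 22 mm high. Floor 4 mm thick, walls 6 mm thick, so inside it is 156 x 330 mm and the inner faces of the end walls lie at y = +165 and -165 mm. Origin: centre of its underside. One end has a green liner, the other a black one with a roll of tape on it; which end is which varies.
- green_liner: green felt liner, 154 mm (own x, across the tray) by 105 mm (own y, along the tray), paper-thin, fixed on the tray floor at one end, reaching right up to that end wall. Origin: its centre, 112.5 mm from the tray's centre. The lying carton, pushed home, covers its length exactly.
- black_liner: black felt liner of the same size at the other end of the tray; origin: its centre
- water_dispenser: glass drink jar in a black wire stand, a fixed obstacle on the worktop left of the tray and further back, 251 mm deep (x) by 220 mm wide (y) by 390 mm tall with its tap towards the robot; origin: centre of its underside. Keep the arm clear of it
- tape_roll: roll of beige tape lying on the black liner, 96 mm across, 25 mm high, loose; origin: centre of its underside. Leave alone
- mug: green and white mug with a handle, about 92 mm across (127 mm with the handle) and 93 mm high, on the worktop left of the tray, loose; origin: centre of its underside. Leave alone
- sugar_jar: glass jar with a red lid, 68 mm across, 105 mm high, on the worktop left of the tray, loose; origin: centre of its underside. Leave alone
- yoghurt_tub: white, blue and red yoghurt tub, 72 mm across, 71 mm high, on the worktop right of the tray, loose; origin: centre of its underside. Leave alone

How it is judged (in metres and radians):
At the end, for the whole second after the job is handed in: Carton at rest flat on its broad side (0.08 rad) over the green liner, long axis within 0.12 rad of the tray's length, centre within 8 mm of the liner's centre along the tray (top against the end wall) and 30 mm across; tape roll, mug, jar and tub within 20 mm of where they stood (y of carton_mid in the frame of green_liner between -0.008 and 0.008 m and x of carton_mid in the frame of green_liner between -0.03 and 0.03 m and height (world z) of carton_mid between 0.028 and 0.04 m and (angle between tea_carton's own y axis and vertical below 0.08 rad or angle between tea_carton's own y axis and vertical above 3.06 rad) and angle between the z axis of tea_carton and the y axis of drawer_tray, either way round below 0.12 rad and horizontal distance between tea_carton and drawer_tray below 0.09 m and linear speed of tea_carton below 0.02 m/s and distance of each of tape_roll, mug, sugar_jar, yoghurt_tub from where it was at the start of the episode below 0.02 m); the robot touches nothing.
It fails at once if the carton is lifted or carried: its centre rises well above the height it has standing (57 mm), while toppling (65 mm) or lying (34 mm) (height (world z) of carton_mid above 0.075 m or (angle between tea_carton's own z axis and vertical below 0.15 rad and height (world z) of carton_mid above 0.069 m) or (angle between tea_carton's own z axis and vertical above 1.4 rad and height (world z) of carton_mid above 0.052 m)).
It fails at once if the tape roll is moved more than 20 mm (distance of tape_roll from where it was at the start of the episode above 0.02 m).
It fails at once if the mug is moved more than 20 mm (distance of mug from where it was at the start of the episode above 0.02 m).
It fails at once if the sugar jar is moved more than 20 mm (distance of sugar_jar from where it was at the start of the episode above 0.02 m).
It fails at once if the yoghurt tub is moved more than 20 mm (distance of yoghurt_tub from where it was at the start of the episode above 0.02 m).
It also fails if it takes over 45 s, if anything falls off the work surface, if the arm or the gripper's body presses on something with over 40 N, if the wrist force passes 120 N, or if a joint passes its speed limit or range.

## Working session

There is one attempt and no reset: what is moved stays moved. The work goes in short steps, Python scripts to look and compute and a tool call to move; the robot and the scene stay as the last step left them, time stands still between calls to the robot, and variables do not carry over. Pictures are saved under pics/ and viewed, at most 10 in all, crops included, and the job is handed in when it is done.

Besides the shell and the picture viewer there is one more tool, called after "Request:" as name(argument=value, ...) on one line, values as JSON. apply_moves: Moves the arm, as the interface text tells. Its arguments: {"type":"object","properties":{"steps":{"type":"string"},"fingers":{"type":"number"},"grip_force":{"type":"number"}},"required":["steps"]}

```bash
mkdir -p pics
cat > h.py <<'E'
import numpy as np, cv2
from cell import arm
def ray(name,uv):
    c=arm.get_calibration(name);K=np.array(c["K"]);R=np.array(c["R"]);t=np.array(c["t"])
    d=np.array([(uv[0]-K[0,2])/K[0,0],(uv[1]-K[1,2])/K[1,1]]);s=d.copy()
    for _ in range(20): s=d/(1+c["k1"]*(s@s))
    return -R.T@t, R.T@np.array([s[0],s[1],1])
def onz(name,uv,z):
    o,d=ray(name,uv); return o+d*(z-o[2])/d[2]
def snap(name,f):
    im=arm.get_image(name); cv2.imwrite(f,im[:,:,::-1]); return im
E
python3 - <<'E'
from h import *
for n in("top","side"):
    snap(n,f"pics/{n}0.png"); print(n,ray(n,(320,200)))
print(arm.state())
E
```

```text
top (array([ 227.13482233,  -83.24315162, 1586.94141142]), array([ 0.18967541,  0.00856143, -0.98186312]))
side (array([ 724.03522302,  704.64518288, 1634.88513446]), array([-0.11468418, -0.46761171, -0.87668816]))
{'clock': 0.1, 'joint_positions': array([ 1.08022365e+00,  2.59252607e-01,  1.53592020e+00,  8.84199293e-06,
        1.34798684e+00, -2.02802757e-01]), 'qd': array([ 0.00032468, -0.00322154, -0.00242849,  0.00177152,  0.0007982 ,
        0.00079099]), 'tau': array([ 2.20951246e-03, -4.38209188e+01, -2.84649485e+01,  7.20141269e-02,
        3.60600720e-02, -7.28973873e-05]), 'eef_pos': array([155.85211379, 526.97556275, 217.93170259]), 'tool_rot': array([-3.14005951e+00, -3.24061008e-04,  2.85382053e+00]), 'wrist_force': array([-0.55597511, -0.43355372, -0.63337217]), 'torque': array([ 0.02757049, -0.03898443, -0.00239553]), 'finger_force': 0.0, 'gripper_width': 0.9997029738170748}
```

View pics/top0.png

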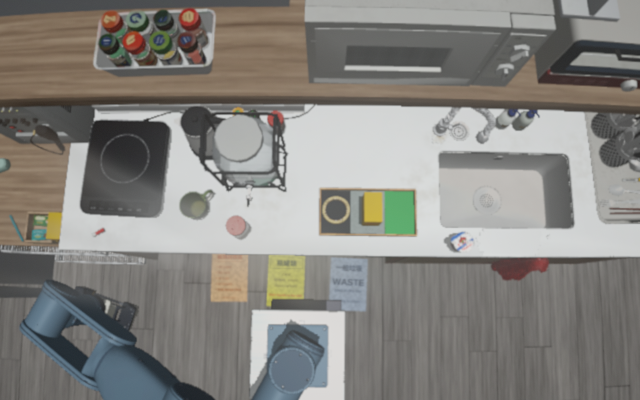

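View pics/side0.png

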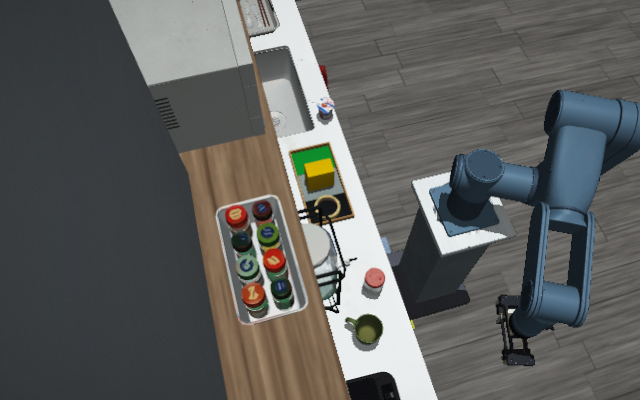

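The top view shows the tray at about (319-416, 189-236) with the green liner on the right (world -y), the carton at (373,207) and the tape at (336,209). In the side view the carton is at (319,174) and the jar, mug and tub are well clear of it. Next I measure.

Run:
```python
from h import *
im=cv2.imread("pics/top0.png");hsv=cv2.cvtColor(im,cv2.COLOR_BGR2HSV)
def big(lo,hi,x0,x1,y0,y1):
    m=cv2.inRange(hsv,lo,hi);k=np.zeros_like(m);k[y0:y1,x0:x1]=m[y0:y1,x0:x1]
    return max(cv2.findContours(k,0,1)[0],key=cv2.contourArea)
for nm,lo,hi,z in(("green",(50,100,60),(75,255,255),4),("yellow",(20,120,80),(32,255,255),109)):
    c=big(lo,hi,310,430,180,245); b=cv2.boxPoints(cv2.minAreaRect(c)); print(nm,b.tolist())
    P=np.array([onz("top",p,z)[:2] for p in b]);print(P.round(1).tolist(),P.mean(0).round(1))
# tray outer outline
for p in((319,189),(416.5,189.5),(416.5,236.5),(319,236)): print(p,onz("top",p,22).round(1))
for nm,p,z in (("jar",(236,222),105),("tub",(462,240),71),("mug",(194,205),93),("tap",(248,200),150),("tape",(336,209),25),("disp",(280,183),100)): print(nm,onz("top",p,z).round(0))
big_=cv2.resize(im[180:250,300:430],None,fx=6,fy=6,interpolation=2);cv2.imwrite("pics/crop.png",big_)
```

```text
green [[385.0, 192.0], [413.0, 192.0], [413.0, 232.0], [385.0, 232.0]]
[[565.0, -300.1], [566.5, -400.2], [423.1, -397.2], [422.0, -298.5]] [ 494.2 -349. ]
yellow [[364.0, 193.0], [381.0, 193.0], [381.0, 222.0], [364.0, 222.0]]
[[538.2, -215.8], [539.0, -272.3], [441.9, -271.4], [441.2, -215.6]] [ 490.1 -243.8]
(319, 189) [568.8 -65.5  22. ]
(416.5, 189.5) [ 571.8 -409.3   22. ]
(416.5, 236.5) [ 405.4 -405.5   22. ]
(319, 236) [402.9 -68.   22. ]
jar [436. 206. 105.]
tub [ 389. -550.   71.]
mug [493. 354.  93.]
tap [502. 161. 150.]
tape [ 498. -126.   25.]
disp [571.  65. 100.]
```

View pics/crop.png

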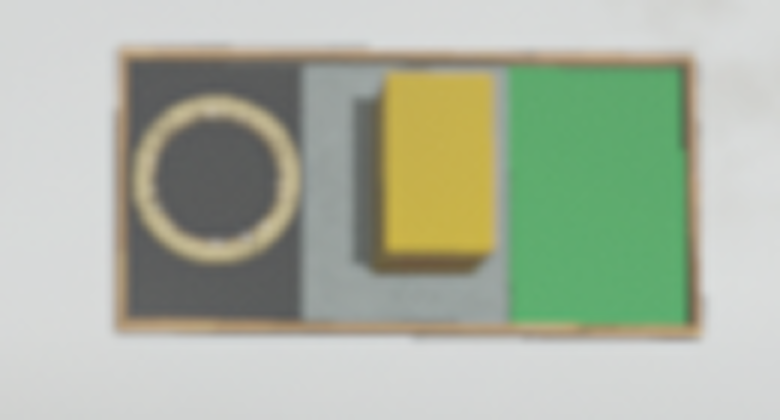

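The tray is nearly axis-aligned, centred near (487,-237). The end wall's inner face is at y≈-402, and the carton's back face is at y≈-214. I'll swing the arm over well in front of the dispenser, with the fingers half open across the carton's width.

Request:
apply_moves(steps="-288 -360 0 0 0 1.0;-288 -360 0 0 0 1.0;-288 -360 0 0 0 1.0;-288 -360 0 0 0 1.0;-288 -360 0 0 0 1.0;-288 -360 0 0 0 1.0;-288 -360 0 0 0 1.0;-288 -360 0 0 0 1.0", fingers=0.1)

```text
clock: 0.9
eef_pos: [307.0, 155.2, 218.7]
tool_rot: [3.141, 0.0, 1.852]
wrist_force: [0.2, 1.3, 0.2]
gripper_width: 0.456
finger_force: 0.0
```

```bash
cat >> h.py <<'E'
from scipy.spatial.transform import Rotation as Ro
def to(x,y,z,yaw=np.pi/2):
    s=arm.state();R=Ro.from_euler("xyz",s["tool_rot"]);G=Ro.from_euler("xyz",[np.pi,0,yaw])
    print(s["clock"],s["eef_pos"].round(1),s["tool_rot"].round(3),"F",s["wrist_force"].round(1),"->",(R.inv().apply(np.array([x,y,z])-s["eef_pos"])).round(1),(R.inv()*G).as_rotvec().round(3))
E
python3 -c "
from h import *
to(330,100,218);to(480,-185,160)"
```

```text
0.9 [307.  155.2 218.7] [3.141 0.    1.852] F [0.2 1.3 0.2] -> [-59.4   6.8   0.7] [ 0.001 -0.     0.281]
0.9 [307.  155.2 218.7] [3.141 0.    1.852] F [0.2 1.3 0.2] -> [-374.8   71.9   58.7] [ 0.001 -0.     0.281]
```

Request:
apply_moves(steps="-60 7 0 0 0 0.15;-378 82 59 0 0 0.272;-378 82 59 0 0 0.272;-378 82 59 0 0 0.272;-378 82 59 0 0 0.272;-378 82 59 0 0 0.272;-378 82 59 0 0 0.272;-378 82 59 0 0 0.272")

```text
clock: 1.7
eef_pos: [491.9, -185.6, 158.6]
tool_rot: [-3.141, -0.0, 1.581]
wrist_force: [0.4, 0.6, 1.4]
gripper_width: 0.453
finger_force: 0.0
```

Request:
apply_moves(steps="0 0 0 0 0 0;0 0 0 0 0 0")

```text
clock: 1.9
eef_pos: [490.7, -183.2, 158.6]
tool_rot: [-3.139, -0.002, 1.58]
wrist_force: [-0.1, 1.1, 0.3]
gripper_width: 0.449
finger_force: 0.0
```

```bash
python3 -c "
from h import *
to(490,-185,98,1.58)"
```

```text
1.9 [ 490.7 -183.2  158.6] [-3.139e+00 -2.000e-03  1.580e+00] F [-0.1  1.1  0.3] -> [-1.9 -0.6 60.6] [-0.002 -0.002  0.   ]
```

Request:
apply_moves(steps="0 0 30 0 0 0;0 0 62 0 0 0;0 0 62 0 0 0;-6 0 62 0 0 0;-10 0 62 0 0 0;-14 0 62 0 0 0;-14 0 62 0 0 0;-14 0 62 0 0 0")

```text
clock: 2.7
eef_pos: [491.8, -197.5, 98.4]
tool_rot: [3.141, 0.001, 1.581]
wrist_force: [-0.6, 0.9, -0.4]
gripper_width: 0.45
finger_force: 0.0
```

Request:
apply_moves(steps="-4 0 0 0 0 0;-8 0 0 0 0 0;-12 0 0 0 0 0;-16 0 0 0 0 0;-20 0 0 0 0 0;-24 0 0 0 0 0;-26 0 0 0 0 0;-26 0 0 0 0 0")

```text
clock: 3.5
eef_pos: [491.8, -223.5, 97.6]
tool_rot: [-3.142, 0.0, 1.581]
wrist_force: [0.4, 0.5, 0.5]
gripper_width: 0.45
finger_force: 0.1
```

```bash
python3 -c "
from h import *
a=snap('side','pics/s1.png');b=snap('top','pics/t1.png')
c=np.hstack([cv2.resize(a[120:240,260:380],(390,390)),cv2.resize(b[165:265,310:440],(400,390))]);cv2.imwrite('pics/c1.png',c[:,:,::-1])
to(490,-240,97,1.58)"
```

```text
3.6 [ 491.7 -223.1   97.6] [-3.141 -0.     1.582] F [0.4 0.3 0.6] -> [-16.9  -1.9   0.6] [-0.    -0.     0.002]
```

View pics/c1.png

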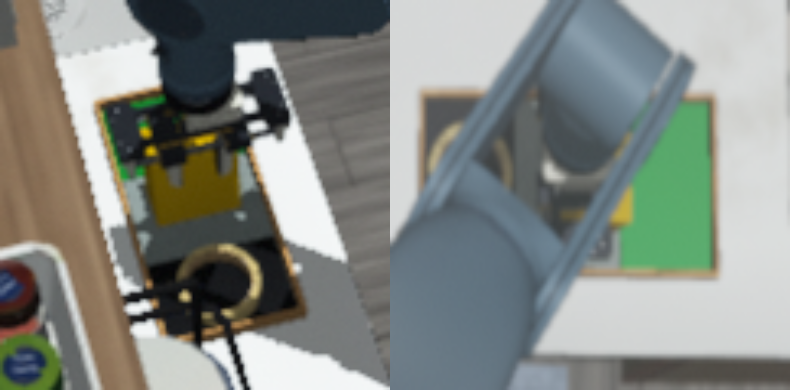

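The side view (bottom edge still near row 189) and the top view (leading edge moved past 381 to about 389 px) suggest the carton is tilting. I'll continue the push.

Request:
apply_moves(steps="-4 0 0 0 0 0;-8 0 0 0 0 0;-12 0 0 0 0 0;-16 0 0 0 0 0;-20 0 0 0 0 0;-22 0 0 0 0 0;-24 0 0 0 0 0;-26 0 0 0 0 0")

```text
clock: 4.4
eef_pos: [492.0, -249.2, 97.6]
tool_rot: [-3.142, -0.0, 1.582]
wrist_force: [-0.5, -0.3, 1.0]
gripper_width: 0.449
finger_force: 0.0
```

Request:
apply_moves(steps="-2 0 0 0 0 0;-4 0 0 0 0 0;-6 0 0 0 0 0;-8 0 0 0 0 0;-10 0 0 0 0 0;-10 0 0 0 0 0;-10 0 0 0 0 0;-10 0 0 0 0 0")

```text
clock: 5.2
eef_pos: [492.1, -259.0, 97.6]
tool_rot: [-3.142, -0.0, 1.582]
wrist_force: [0.5, -0.0, -0.2]
gripper_width: 0.449
finger_force: 0.0
```

```bash
python3 -c "
from h import *
a=snap('side','pics/s2.png');b=snap('top','pics/t2.png')
c=np.hstack([cv2.resize(a[120:240,260:380],(390,390)),cv2.resize(b[165:265,310:440],(400,390))]);cv2.imwrite('pics/c2.png',c[:,:,::-1])
to(490,-260,97,1.58)"
```

```text
5.3 [ 492.2 -259.    97.7] [-3.142 -0.     1.582] F [-0.2  1.3 -0.1] -> [-1.  -2.2  0.7] [-0.    -0.     0.002]
```

View pics/c2.png

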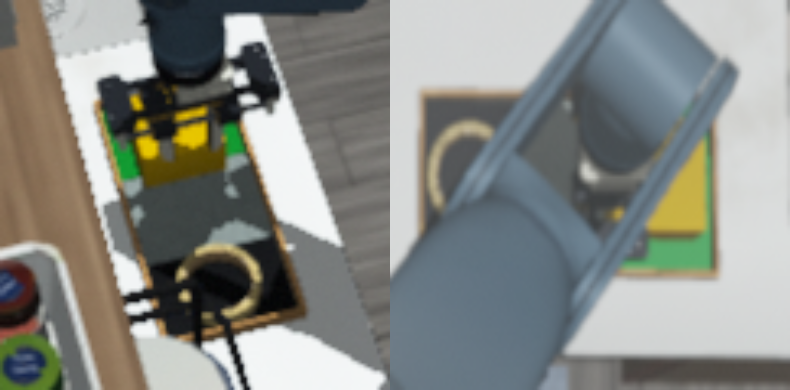

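The carton has toppled and lies flat: the base face's lower edge is at about (305,177) in the side view and its top is near the end wall. I'll back off, lower, then push low.

```bash
python3 -c "
from h import *
for p in ((305,177),(329,172)): print(onz('side',p,4).round(1))
for p in ((310+(635-390)/400*130,165+235/3.9),(310+(703-390)/400*130,165+235/3.9)):print(onz('top',p,64).round(1))"
```

```text
[ 540.1 -278.2    4. ]
[ 444.9 -275.4    4. ]
[ 437.7 -306.3   64. ]
[ 438.6 -381.4   64. ]
```

Request:
apply_moves(steps="20 0 0 0 0 0;30 0 0 0 0 0;30 0 0 0 0 0;30 0 20 0 0 0;30 0 40 0 0 0;30 0 60 0 0 0;30 0 66 0 0 0;30 0 66 0 0 0")

```text
clock: 6.1
eef_pos: [491.4, -228.6, 31.0]
tool_rot: [-3.14, -0.001, 1.582]
wrist_force: [-0.4, 0.3, 0.6]
gripper_width: 0.449
finger_force: 0.0
```

Request:
apply_moves(steps="-15 0 0 0 0 0;-30 0 0 0 0 0;-36 0 0 0 0 0;-40 0 0 0 0 0;-44 0 0 0 0 0;-48 0 0 0 0 0;-52 0 0 0 0 0;-55 0 0 0 0 0")

```text
clock: 6.9
eef_pos: [492.4, -284.1, 31.7]
tool_rot: [-3.141, -0.0, 1.582]
wrist_force: [-0.0, 1.4, 2.3]
gripper_width: 0.451
finger_force: 0.8
```

Request:
apply_moves(steps="-1 0 0 0 0 0;-1 0 0 0 0 0;-2 0 0 0 0 0;-2 0 0 0 0 0;-3 0 0 0 0 0;-3 0 0 0 0 0")

```text
clock: 7.5
eef_pos: [492.5, -286.9, 31.6]
tool_rot: [-3.142, -0.0, 1.582]
wrist_force: [0.1, 1.4, 1.2]
gripper_width: 0.45
finger_force: 0.8
```

Request:
apply_moves(steps="-1 0 0 0 0 0;-1 0 0 0 0 0;-2 0 0 0 0 0;-2 0 0 0 0 0")

```text
clock: 7.9
eef_pos: [492.5, -287.0, 31.6]
tool_rot: [-3.141, -0.003, 1.581]
wrist_force: [1.1, 8.6, 2.6]
gripper_width: 0.455
finger_force: 4.1
```

Force rises with no further motion, so it is against the wall. I'll press slightly more, then retreat and look.

Request:
apply_moves(steps="-1 0 0 0 0 0;-1 0 0 0 0 0;-1 0 0 0 0 0")

```text
clock: 8.2
eef_pos: [492.5, -287.0, 31.6]
tool_rot: [-3.141, -0.005, 1.581]
wrist_force: [2.0, 10.9, 4.8]
gripper_width: 0.448
finger_force: 5.6
```

Request:
apply_moves(steps="5 0 0 0 0 0;20 0 0 0 0 0;35 0 0 0 0 0;35 0 -50 0 0 0;35 0 -100 0 0 0;35 0 -150 0 0 0;35 0 -180 0 0 0;35 0 -180 0 0 0")

```text
clock: 9.0
eef_pos: [494.3, -255.9, 217.1]
tool_rot: [3.134, 0.007, 1.582]
wrist_force: [0.7, -0.6, -0.7]
gripper_width: 0.453
finger_force: 0.0
```

Request:
apply_moves(steps="40 -50 0 0 0 0;60 -100 0 0 0 0;90 -140 0 0 0 0;130 -160 0 0 0 0;160 -160 0 0 0 0;160 -160 0 0 0 0;160 -160 0 0 0 0")

```text
clock: 9.7
eef_pos: [330.0, -96.0, 211.2]
tool_rot: [3.142, 0.001, 1.584]
wrist_force: [0.2, 0.3, 1.2]
gripper_width: 0.449
finger_force: 0.0
```

```bash
python3 -c "
from h import *
a=snap('side','pics/s3.png');b=snap('top','pics/t3.png')
c=np.hstack([cv2.resize(a[120:240,260:380],(390,390)),cv2.resize(b[165:265,310:440],(400,390))]);cv2.imwrite('pics/c3.png',c[:,:,::-1])
for n,im in(('top',b),('side',a)):
    m=cv2.inRange(cv2.cvtColor(im,cv2.COLOR_RGB2HSV),(20,120,80),(32,255,255));k=np.zeros_like(m)
    r=(slice(180,245),slice(310,430)) if n=='top' else (slice(130,215),slice(285,360)); k[r]=m[r]
    q=cv2.boxPoints(cv2.minAreaRect(max(cv2.findContours(k,0,1)[0],key=cv2.contourArea)))
    P=np.array([onz(n,p,64)[:2] for p in q]);print(n,q.tolist(),P.round(1).tolist(),P.mean(0))
to(0,0,0)"
```

```text
top [[386.0, 195.0], [416.0, 195.0], [416.0, 224.0], [386.0, 224.0]] [[541.8, -295.1], [543.3, -398.3], [443.1, -396.0], [441.8, -294.0]] [ 492.49182217 -345.88572782]
side [[295.4768981933594, 144.41539001464844], [321.8769226074219, 137.2153778076172], [329.7923278808594, 166.2384490966797], [303.3923034667969, 173.43846130371094]] [[546.1, -394.4], [439.2, -400.0], [445.5, -263.1], [548.8, -258.7]] [ 494.90977975 -329.06099992]
9.8 [330.7 -97.3 211.4] [-3.142  0.     1.582] F [-0.  -0.2  0.2] -> [ 101.2 -329.6  211.4] [-0.     0.     0.011]
```

View pics/c3.png

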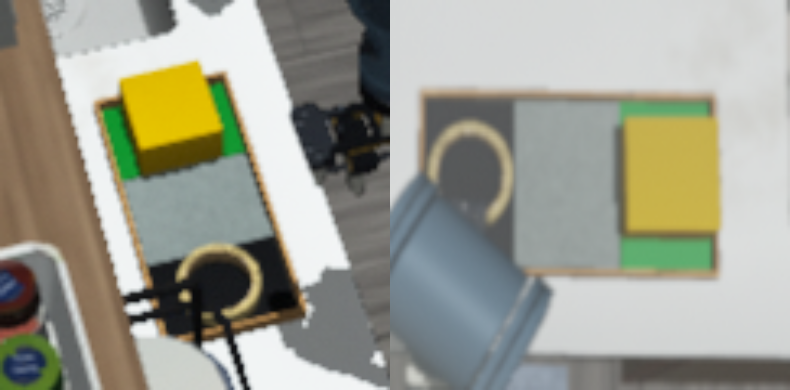

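The carton lies flat and square on the green liner, with its top edge at the end wall (crop x≈718) and no green showing at the wall end. It is about 5 mm off centre across the tray, the tape hasn't moved, and the arm is clear. Handing in.

```bash
python3 -c "
from cell import arm
print(arm.finish_job())"
```

```text
the job is handed in; nothing more can be done
None
```

The job is handed in, though the verdict was not shown: the tea carton lies flat on the green liner with its top against the end wall, about 5 mm off centre across the tray, and the arm touched nothing else.

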